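# Open the scanner hood and swing the vial bar into line

### The arm

A 6-joint arm with a two-finger parallel gripper is mounted at the origin on the work surface. World frame = base frame: x ahead of the robot, y to its left, z up, the work surface at z = 0. Lengths are in m, angles in rad, forces in N, time in s.
With the tool pointing down it reaches from about 0.375 to 0.9 m from the base axis. Payload 3.1 kg.
Tool frame: the origin (TCP) lies between the finger pads; the fingertips stand 19 mm ahead of it and the grasp point (between the pads) is the TCP; z points along the fingers, y is the direction in which the jaws open and shut (so a half turn about z gives the same grasp; the last joint's range is limited). The gripper opens to 85 mm and grips with 20 to 120 N. Pads are 22 mm wide; open, the fingers measure 114 mm over their backs; the gripper's body (76 mm by 85 mm) begins 54 mm behind the grasp point. The pads swing forward as they close: fully open they stand 13 mm farther back than shut.
Start: joints at [-1.357, 0.527, 1.433, -0, 1.181, -0.178], TCP at [0.239, -0.578, 0.228] pointing down, gripper open.
Joint ranges: [-3.08, 3.08], [-0.75, 2.2], [0.22, 2.44], [-1.43, 4.57], [0, 2.65], [-2.85, 2.85]. Speed limits (rad/s): [2.79, 2.79, 3.14, 3.14, 3.14, 3.14].

### API

Orientations are given as a unit quaternion [x, y, z, w].
In Python, from station import manip, optics, job gives the robot as it stands.
- The arm moves only by the shell command python3 -m inch 'ROWS' [OPENING] [FORCE]. ROWS is JSON, one flat list of numbers, 4 for each row, row after row: the shift along the world's x, y, z in cm, then the turn about the world's z in rad. A call has 1 to 20 rows; each row shifts and turns the commanded pose from where the row before left it; what a row does not reach is not made up. A row lasts 1/8 s, in which the tool goes at most 62.5 mm and 10.7 degrees, less where a joint would pass 70% of its speed; a pose out of reach is approached as far as the arm can. A call with a gripper value outside its range is refused whole. OPENING is the opening in per cent of the stroke, from 0 (shut) to 100 (fully open), set as the call begins (- or left out, the last holds). The fingers move at their own pace and stop on an object; FORCE is the grip in N (left out, the last holds). Time passes only in rows, so rows that do not move let the fingers close. It gives the time, the measured TCP pose, the force and the opening at its end, in the units of the state.
- manip.sense(): the state, without advancing time (a new reading comes with each control period).
- optics.snapshot(name): name is "scene" or "top" or "wrist"; returns (picture, depth): 420x560x3 uint8, red, green, blue; 420x560 float32, m along the optical axis (not along the pixel's ray), 0 where there is no reading.
- optics.camera_model(name): a dict with "mtx" (3x3 intrinsics, pixels), "camera_from_world" (4x4, takes a point from world to camera coordinates); the wrist camera has in their place "tool_from_camera" (4x4, takes a point from camera to tool coordinates, whose origin is the TCP and whose axes are the flange's). Camera axes: x right, y up, looking along -z (the intrinsics and any distortion apply to the point x, -y, -z); pixel columns grow to the right and rows downward; lengths in m; the calibration is good to about 2 mm. A picture is of the moment at which its call begins: read the wrist's pose just before it. camera_model takes no time and is no camera call.
- job.sign_off(): hands the job in, once; it reports no verdict.
The state is a dict: "t": time; "q": joint angles; "qd": joint speeds; "tau": joint torques, N m; "tcp_pos": TCP position; "tool_rot": TCP orientation; "force": force on the tool from outside, world axes, zero at the start; "ft_torque": the same for the moment, N m; "finger_gap": opening from 0.0 (shut) to 1.0 (fully open).
Only numpy, scipy, OpenCV 4.12 (cv2) and the standard library are available. Lean on these libraries where they do the work, as an engineer would, in place of code of your own. Each camera call takes 0.05 s, during which the arm holds its last target.

### The job

Push the hood of the blue bench scanner up until it stays fully open by itself, then push the free end of the aluminium vial bar so that the bar swings about the steel post until its back lies along the fence. Slide it on the deck without lifting it and keep its other end at the post, without letting it creep lengthways; leave everything else, the jar on the deck too, standing where it is.

Things in the scene. Friction and masses are not known exactly. Their poses are not given: they have to be found in the camera images.
- scanner: fixed bench scanner: blue base, white deck, 270 (x) by 200 (y) by 45 mm high; deck at z = 45 mm. Origin: centre of its underside, on the table. Its x runs along fence and hinge, +y points to the hinge side. Aluminium fence on the deck: front face (facing -y) at y = 78 mm, from x = -115 to +50 mm, 30 mm high.
- post (a point): fixed upright steel post on the deck, 12 mm diameter, 40 mm high; the point is on its axis, 20 mm above the deck (in the scanner frame x = 75, y = 41, z = 65 mm).
- hood (a joint): hood angle, rad: 0 shut, grows as it lifts, stop at 1.36 (fully open, still leaning over the deck). Hinge line along the scanner's x at y = 100, z = 46 mm of its frame. Blue hood 262 by 205 by 70 mm high, 4 mm walls, clear top, about 0.5 kg, no latch, free hinge: falls shut below about 1.15, falls fully open above.
- hood_tab (a point): middle of the outer rounded edge (radius 4 mm) of the hood's yellow tab, which sticks out level 30 mm from the hood's front (away from the hinge); 120 mm long along the scanner's x, 6 to 8 mm thick, space beneath free. Hood shut: at x = 0, y = -135, z = 86 mm of the scanner frame (235 mm before and 40 mm above the hinge). Moves with the hood.
- bar_mid (a point): centre, half-way up, of the loose aluminium vial bar: 190 long (its x) by 28 by 26 mm high, about 0.35 kg, six yellow caps 14 mm high on top. Free end to its -x. Its -y side touches the post and is the side to push; its +y side is the back, for the fence. In line, its axes are the scanner's; it starts turned 20 to 41 deg anticlockwise from that, under the hood.
- bar_end (a point): centre of the bar's free end face, half-way up (bar_mid minus 95 mm along the bar's x). In line it lies at about x = -95, y = 64 mm of the scanner frame.
- bar_pivot (a point): point on the bar's centre line, half-way up, that is level with the post at the start (75 mm from bar_mid towards the pivot end; 20.5 mm from the post's axis; the bar runs 20 mm on beyond it).
- jar: bystander: small closed glass jar, yellow lid, 36 mm diameter, 45 mm high, standing on the deck; origin under its base.
- bottle_a: bystander: glass bottle, yellow cap, 66 mm diameter, 140 mm high, beside the scanner (+x side); origin under its base.
- beaker: bystander: glass beaker 68 mm diameter, 85 mm high, beside the scanner (+x side); origin under its base.
- bottle_b: bystander: larger glass bottle, yellow cap, 76 mm diameter, 160 mm high; origin under its base.
- screwdriver: bystander: orange screwdriver 170 mm long, lying on the table behind the scanner (beyond its hinge side); origin under its middle.
- adapter: bystander: black power adapter 55 by 110 by 35 mm high; origin under its base.

How it is judged:
By the outcome, as a careful person would: the job done as asked, in the order asked, and still so for the second after the job is handed in, with the robot touching nothing.
It also fails if it takes over 51 s, if anything falls off the work surface, if the arm or the gripper's body presses on something with over 40 N, if the wrist force passes 120 N, or if a joint passes its speed limit or range.

## Working session

There is one attempt and no reset: what is moved stays moved. The work goes in short steps, Python scripts to look and compute and a shell command to move; the robot and the scene stay as the last step left them, time stands still between calls to the robot, and variables do not carry over. Pictures are saved under pics/ and viewed, and the job is handed in when it is done.

```bash
ls; mkdir -p pics; python3 - <<'E'
from station import manip, optics, job
import cv2,numpy as np
print(manip.sense())
np.set_printoptions(precision=5,suppress=True)
for n in ("scene","top"):
    p,d=optics.snapshot(n)
    cv2.imwrite(f"pics/{n}0.png",p[:,:,::-1]); np.savez(f"pics/{n}0.npz",p=p,d=d)
for n in ("scene","top","wrist"):
    print(n,optics.camera_model(n))
E
```

```text
pics
{'t': 0.0, 'q': array([-1.35746102e+00,  5.28444540e-01,  1.43392376e+00, -1.81921114e-05,
        1.18138200e+00, -1.78488763e-01]), 'qd': array([-0.00046664,  0.00224682, -0.00149874, -0.00087898,  0.00017965,
        0.00186959]), 'tau': array([-1.45212904e-03, -4.42357314e+01, -1.78023434e+01, -4.64202676e-04,
        8.43291578e-03, -3.95292503e-06]), 'tcp_pos': array([ 0.23854373, -0.57689686,  0.22684008]), 'tool_rot': array([ 9.80869295e-01,  1.94664488e-01, -2.72057053e-05, -1.07851198e-03]), 'force': array([-0.47376278, -0.10910699, -0.74573924]), 'ft_torque': array([-0.0076485 ,  0.06086806, -0.00325506]), 'finger_gap': 0.9988923558781316}
scene {'mtx': array([[463.10845,   0.     , 278.78982],
       [  0.     , 463.10845, 215.95195],
       [  0.     ,   0.     ,   1.     ]]), 'camera_from_world': array([[ 0.58609,  0.81016, -0.01165, -0.30069],
       [-0.56824,  0.42124,  0.70687,  0.30477],
       [ 0.57759, -0.40767,  0.70725, -1.9555 ],
       [ 0.     ,  0.     ,  0.     ,  1.     ]])}
top {'mtx': array([[395.04726,   0.     , 280.65022],
       [  0.     , 395.04726, 210.16635],
       [  0.     ,   0.     ,   1.     ]]), 'camera_from_world': array([[-0.00708, -0.99979,  0.01907, -0.05663],
       [ 0.99407, -0.00497,  0.10859, -0.60997],
       [-0.10847,  0.01972,  0.9939 , -1.14327],
       [ 0.     ,  0.     ,  0.     ,  1.     ]])}
wrist {'mtx': array([[374.16155,   0.     , 285.63463],
       [  0.     , 374.16155, 212.18827],
       [  0.     ,   0.     ,   1.     ]]), 'tool_from_camera': array([[ 0.00021,  0.96244,  0.2715 ,  0.06904],
       [ 1.     , -0.00009, -0.00045,  0.00032],
       [-0.00041,  0.2715 , -0.96244, -0.14747],
       [ 0.     ,  0.     ,  0.     ,  1.     ]])}
```

View pics/scene0.png

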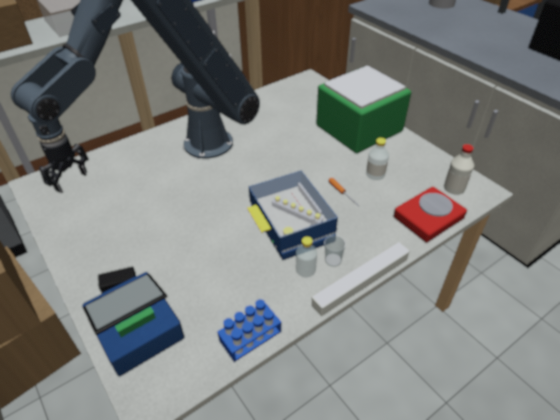

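View pics/top0.png

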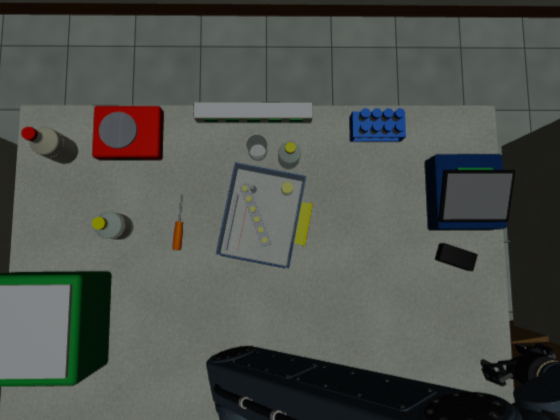

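```bash
python3 - <<'E'
import cv2,numpy as np
a=cv2.imread("pics/top0.png")[125:280,200:330]
cv2.imwrite("pics/topc.png",cv2.resize(a,None,fx=3.8,fy=3.8,interpolation=cv2.INTER_CUBIC))
a=cv2.imread("pics/scene0.png")[165:285,235:365]
cv2.imwrite("pics/scenec.png",cv2.resize(a,None,fx=5,fy=5,interpolation=cv2.INTER_CUBIC))
E
```

```text
(no output)
```

View pics/topc.png

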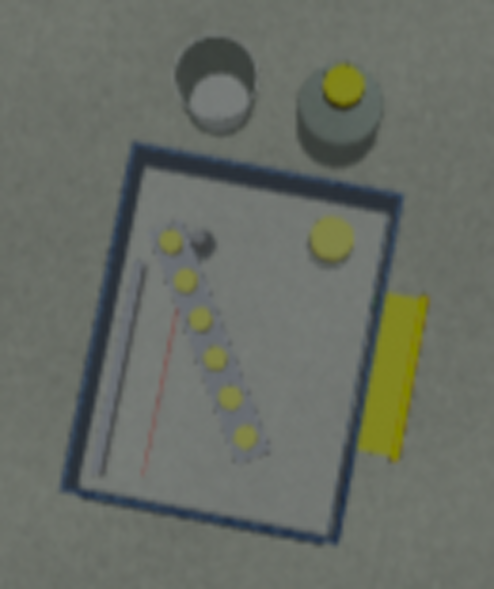

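View pics/scenec.png

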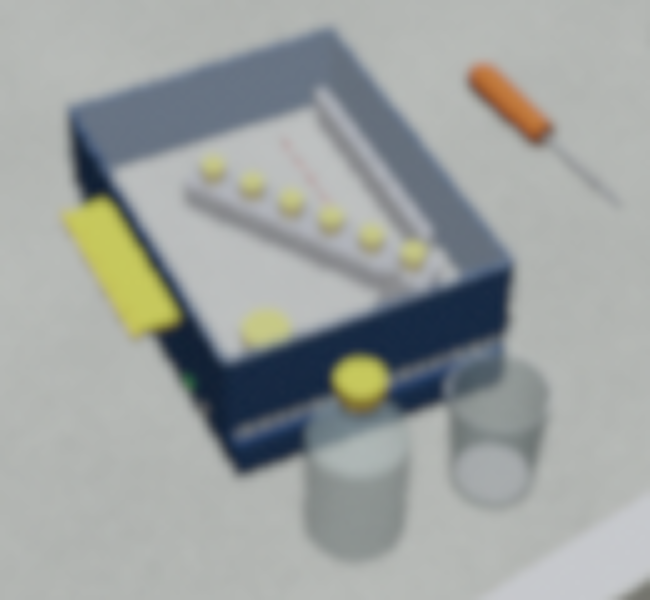

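```bash
cat > h.py <<'E'
import numpy as np, cv2
from scipy.optimize import least_squares
from station import optics
def proj(n,P):
    m=optics.camera_model(n); T=m["camera_from_world"]
    c=np.asarray(P)@T[:3,:3].T+T[:3,3]; v=np.c_[c[:,0],-c[:,1],-c[:,2]]
    u=v@m["mtx"].T; return u[:,:2]/u[:,2:]
def ray(n,uv):
    m=optics.camera_model(n); T=m["camera_from_world"]
    d=np.linalg.inv(m["mtx"])@[uv[0],uv[1],1]; d=np.array([d[0],-d[1],-d[2]])
    return -T[:3,:3].T@T[:3,3], T[:3,:3].T@d
def atz(n,uv,z):
    o,d=ray(n,uv); return o+d*(z-o[2])/d[2]
def S2W(s,P):
    c,n=np.cos(s[2]),np.sin(s[2]); P=np.atleast_2d(P)
    return P@np.array([[c,-n,0],[n,c,0],[0,0,1]]).T+[s[0],s[1],0]
def W2S(s,P):
    c,n=np.cos(s[2]),np.sin(s[2]); P=np.atleast_2d(P)-[s[0],s[1],0]
    return P@np.array([[c,-n,0],[n,c,0],[0,0,1]])
T=lambda a:np.array(a)/3.8+[200,125]
S=lambda a:np.array(a)/5+[235,165]
E
cat > fit.py <<'E'
from h import *
z=.116
M=np.array([[.131,.1,z],[.131,-.105,z],[-.131,-.105,z],[-.131,.1,z],[.06,-.135,.088],[-.06,-.135,.088]])
ut=T([(134,142),(402,196),(335,544),(63,490),(428,296),(399,461)])
us=S([(512,265),(225,360),(70,105),(330,28),(137,335),(62,213)])
def f(s,both=True):
    P=S2W(s,M); return np.r_[(proj("top",P)-ut).ravel(),(proj("scene",P)-us).ravel()]
r=least_squares(f,[.6,-.0,-.2]);np.set_printoptions(precision=4,suppress=True)
print(r.x); print(r.fun.reshape(-1,2))
s=r.x
print(np.rad2deg(s[2]))
# post top, caps
zt=.045+.026+.014
caps=T([(171,242),(185,280),(201,318),(215,357),(230,398),(246,437)])
cw=np.array([atz("top",u,zt) for u in caps]); print(W2S(s,cw))
caps2=S([(413,249),(371,233),(331,215),(291,199),(252,182),(212,163)])
cw2=np.array([atz("scene",u,zt) for u in caps2]); print(W2S(s,cw2))
print("post",W2S(s,[atz("top",T((203,237)),.085)]))
print("jar",W2S(s,[atz("top",T((331,238)),.09)]),W2S(s,[atz("scene",S((266,330)),.09)]))
np.save("s.npy",s)
E
python3 fit.py
```

```text
[ 0.5905 -0.0032 -0.1986]
[[-0.5408 -0.9303]
 [ 0.7656 -1.1574]
 [ 0.807   0.0435]
 [-1.3647 -0.1406]
 [-1.1341  0.5155]
 [-1.2427 -1.4373]
 [ 0.0338 -0.8343]
 [-1.127   0.3795]
 [-1.865   0.1095]
 [-0.2076 -0.7957]
 [-1.2598 -0.6797]
 [-0.2342  0.016 ]]
-11.380198025341471
[[ 0.0655  0.0595  0.085 ]
 [ 0.0392  0.0434  0.085 ]
 [ 0.0133  0.026   0.085 ]
 [-0.0134  0.0099  0.085 ]
 [-0.0413 -0.0071  0.085 ]
 [-0.0674 -0.0244  0.085 ]]
[[ 0.0678  0.0638  0.085 ]
 [ 0.0426  0.0456  0.085 ]
 [ 0.0159  0.0293  0.085 ]
 [-0.0095  0.0118  0.085 ]
 [-0.0359 -0.0049  0.085 ]
 [-0.0648 -0.0217  0.085 ]]
post [[0.0738 0.0367 0.085 ]]
jar [[ 0.0909 -0.0581  0.09  ]] [[ 0.097  -0.0573  0.09  ]]
```

```bash
python3 -m inch '[2.64,3.31,0,-0.049, 2.64,3.31,0,-0.049, 2.64,3.31,0,-0.049, 2.64,3.31,0,-0.049, 2.64,3.31,0,-0.049, 2.64,3.31,0,-0.049, 2.64,3.31,0,-0.049, 2.64,3.31,0,-0.049, 2.64,3.31,0,-0.049, 2.64,3.31,0,-0.049, 2.64,3.31,0,-0.049, 2.64,3.31,0,-0.051, 0,0,0,0]' 0 80
python3 - <<'E'
from station import manip, optics
import cv2,numpy as np
st=manip.sense(); print(st)
for n in ("scene","wrist"):
    p,d=optics.snapshot(n); cv2.imwrite(f"pics/{n}1.png",p[:,:,::-1]); np.savez(f"pics/{n}1.npz",p=p,d=d,pos=st['tcp_pos'],rot=st['tool_rot'])
E
```

```text
t: 1.72
tcp_pos: [0.5566, -0.1779, 0.2273]
tool_rot: [0.995, -0.097, -0.0, -0.0]
force: [-0.0, -0.1, -0.4]
finger_gap: 0.001
{'t': 1.725, 'q': array([-5.00746978e-01,  4.73238901e-01,  1.53747755e+00,  6.39085730e-04,
        1.13150765e+00,  1.26377233e+00]), 'qd': array([-0.05088182, -0.00870505,  0.01960749, -0.03384789,  0.00071033,
       -0.02918961]), 'tau': array([ 1.18363705e+00, -4.10378015e+01, -1.73515713e+01,  2.02009943e-01,
       -1.68939581e-02,  1.63786900e-01]), 'tcp_pos': array([ 0.55656329, -0.17785851,  0.22732878]), 'tool_rot': array([ 9.95299340e-01, -9.68454427e-02, -1.76685405e-04, -3.89974021e-04]), 'force': array([-0.01867881, -0.1100269 , -0.36591062]), 'ft_torque': array([-0.0203448 , -0.00371487,  0.04977174]), 'finger_gap': 0.0009221601134204209}
```

View pics/scene1.png

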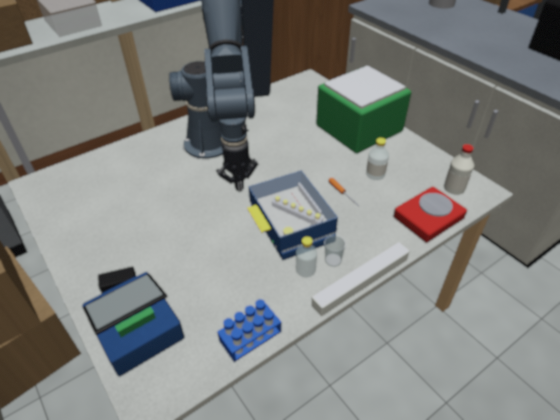

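View pics/wrist1.png

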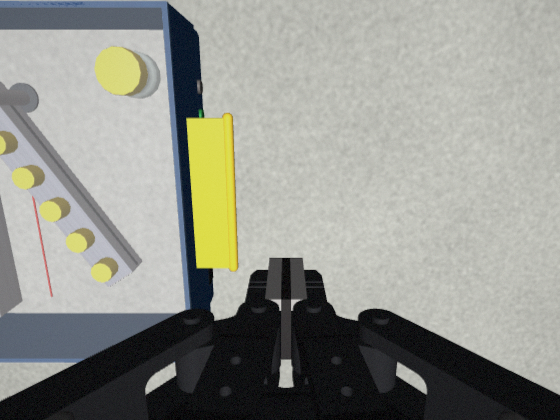

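```bash
cat >> h.py <<'E'
from scipy.spatial.transform import Rotation as Ro
def wpts(f,uv):
    z=np.load(f); d=z["d"]; m=optics.camera_model("wrist"); T_=m["tool_from_camera"]
    o=[]
    for u,v in uv:
        dd=d[int(v),int(u)]; r=np.linalg.inv(m["mtx"])@[u,v,1]*dd
        t=T_[:3,:3]@[r[0],-r[1],-r[2]]+T_[:3,3]
        o.append(np.r_[t,Ro.from_quat(z["rot"]).apply(t)+z["pos"]])
    return np.array(o)
E
python3 - <<'E'
from h import *
np.set_printoptions(precision=4,suppress=True)
s=np.load("s.npy")
f="pics/wrist1.npz"
P=wpts(f,[(285,265),(252,285),(320,285),(200,318),(180,330),(375,318),(260,320),(390,330),(120,380),(30,410)])
print("gripper tool xyz\n",P[:,:3])
q=[(229,120),(234,190),(236,262),(190,125),(198,262),(181,55),(189,290),(23,97),(119,70),(102,272),(24,178),(138,264)]
P=wpts(f,q); print(np.c_[q,P[:,3:],W2S(s,P[:,3:])])
E
```

```text
gripper tool xyz
 [[ 0.0112 -0.0001 -0.0159]
 [ 0.0076 -0.0119 -0.0254]
 [ 0.0074  0.0125 -0.025 ]
 [ 0.0137 -0.0232 -0.057 ]
 [ 0.012  -0.0279 -0.0602]
 [ 0.0141  0.0244 -0.0577]
 [ 0.0121 -0.007  -0.0555]
 [ 0.0123  0.0278 -0.0606]
 [ 0.011  -0.0365 -0.0779]
 [ 0.0124 -0.0495 -0.0879]]
[[229.     120.       0.6232  -0.1486   0.0911   0.0608  -0.1361   0.0911]
 [234.     190.       0.5704  -0.1394   0.0873   0.0072  -0.1375   0.0873]
 [236.     262.       0.5114  -0.1275   0.0893  -0.0529  -0.1375   0.0893]
 [190.     125.       0.6252  -0.1195   0.0911   0.057   -0.1072   0.0911]
 [198.     262.       0.5176  -0.0969   0.0897  -0.0529  -0.1063   0.0897]
 [181.      55.       0.673   -0.1257   0.0907   0.1051  -0.1038   0.0907]
 [189.     290.       0.5066  -0.0931   0.1163  -0.0645  -0.1047   0.1163]
 [ 23.      97.       0.6636  -0.0234   0.1179   0.0757  -0.0054   0.1179]
 [119.      70.       0.6675  -0.0901   0.1172   0.0927  -0.07     0.1172]
 [102.     272.       0.5339  -0.0334   0.1172  -0.0495  -0.0408   0.1172]
 [ 24.     178.       0.6126  -0.0042   0.1187   0.0219   0.0034   0.1187]
 [138.     264.       0.535   -0.0618   0.1174  -0.0428  -0.0685   0.1174]]
```

```bash
python3 -m inch '[0,0,-3.2,0, 0,0,-3.2,0, 0,0,-3.2,0, 0,0,-3.2,0, 0,0,-3.2,0, 0.2,0.98,0,0, 0.2,0.98,0,0,  0,0,0,0]'
python3 -m inch '[0.04,0.196,0,0,0.04,0.196,0,0,0,0,0,0]'
python3 -m inch '[0.04,0.196,0,0,0,0,0,0]'
```

```text
t: 2.82
tcp_pos: [0.5604, -0.1603, 0.0694]
tool_rot: [0.995, -0.098, 0.001, 0.0]
force: [-0.4, -1.0, 0.4]
finger_gap: 0.0
t: 3.2
tcp_pos: [0.5604, -0.1568, 0.0681]
tool_rot: [0.995, -0.099, 0.0, 0.0]
force: [0.1, 0.2, -0.3]
finger_gap: -0.002
t: 3.45
tcp_pos: [0.5606, -0.1548, 0.0677]
tool_rot: [0.995, -0.099, -0.0, -0.0]
force: [0.1, 1.1, 0.4]
finger_gap: 0.001
```

```bash
python3 -m inch '[0.04,0.196,0,0,0,0,0,0]'
python3 -m inch '[0.02,0.1,0,0,0,0,0,0]'
python3 -m inch '[0.02,0.1,0,0,0,0,0,0]'
```

```text
t: 3.7
tcp_pos: [0.561, -0.1536, 0.0678]
tool_rot: [0.995, -0.099, -0.0, 0.0]
force: [-0.7, -2.6, -0.7]
finger_gap: 0.001
t: 3.95
tcp_pos: [0.561, -0.1534, 0.0678]
tool_rot: [0.995, -0.099, -0.0, 0.001]
force: [-2.4, -5.5, -0.5]
finger_gap: 0.001
t: 4.2
tcp_pos: [0.5611, -0.1534, 0.0679]
tool_rot: [0.995, -0.098, -0.0, 0.002]
force: [-3.7, -9.6, 0.2]
finger_gap: 0.001
```

```bash
python3 -m inch '[0.05,0.255,1.3,0, 0.05,0.255,1.3,0, 0.07,0.36,1.25,0, 0.07,0.36,1.25,0]'
python3 - <<'E'
from station import manip, optics
import cv2,numpy as np
p,d=optics.snapshot("scene"); cv2.imwrite("pics/scene2.png",cv2.resize(p[130:290,200:370,::-1],None,fx=3.5,fy=3.5))
print(manip.sense()['force'],manip.sense()['tcp_pos'])
E
```

```text
t: 4.7
tcp_pos: [0.5638, -0.1393, 0.1193]
tool_rot: [0.995, -0.099, 0.0, 0.0]
force: [-0.3, -2.7, -0.7]
finger_gap: -0.001
[-2.70166365 -3.81607708  0.30197607] [ 0.56440975 -0.13875249  0.12076463]
```

View pics/scene2.png

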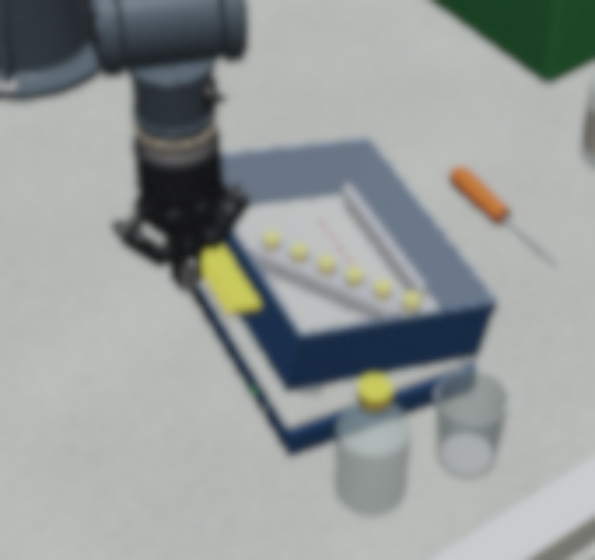

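```bash
python3 -m inch '[0.1,0.475,1.2,0, 0.1,0.475,1.2,0, 0.12,0.58,1.1,0, 0.12,0.58,1.1,0, 0.14,0.68,1.0,0, 0.14,0.68,1.0,0]'
python3 -m inch '[0.155,0.77,0.95,0, 0.155,0.77,0.95,0, 0.17,0.85,0.85,0,0.17,0.85,0.85,0]'
python3 - <<'E'
from station import manip, optics
import cv2,numpy as np
p,d=optics.snapshot("scene"); cv2.imwrite("pics/scene3.png",cv2.resize(p[100:290,190:370,::-1],None,fx=3,fy=3))
print(manip.sense()['force'],manip.sense()['tcp_pos'])
E
```

```text
t: 5.5
tcp_pos: [0.571, -0.1033, 0.1855]
tool_rot: [0.995, -0.099, -0.0, -0.0]
force: [0.0, -1.9, -1.3]
finger_gap: -0.001
t: 6.0
tcp_pos: [0.5777, -0.0712, 0.2215]
tool_rot: [0.995, -0.099, 0.0, 0.0]
force: [0.4, -1.5, -0.2]
finger_gap: 0.002
[-2.07724063 -1.48721455  1.15806948] [ 0.57844687 -0.07007498  0.22264586]
```

View pics/scene3.png

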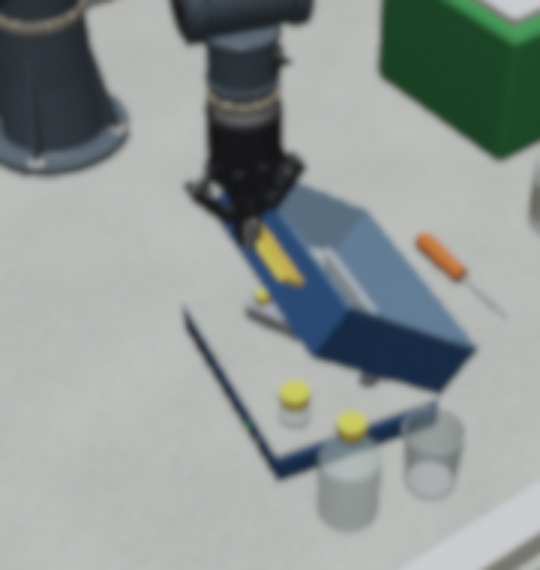

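```bash
python3 -m inch '[0.19,0.93,0.75,0, 0.19,0.93,0.7,0, 0.2,1.0,0.65,0, 0.2,1.0,0.6,0, 0.21,1.05,0.5,0, 0.21,1.05,0.5,0, 0.22,1.1,0.4,0, 0.22,1.1,0.4,0]'
python3 -m inch '[0.12,0.57,0.2,0, 0.12,0.57,0.2,0, 0.12,0.57,0.15,0, 0.12,0.57,0.15,0]'
python3 - <<'E'
from station import manip, optics
import cv2,numpy as np
p,d=optics.snapshot("scene"); cv2.imwrite("pics/scene4.png",cv2.resize(p[70:290,190:370,::-1],None,fx=2.7,fy=2.7))
print(manip.sense()['force'],manip.sense()['tcp_pos'])
E
```

```text
t: 7.05
tcp_pos: [0.594, 0.0109, 0.2665]
tool_rot: [0.995, -0.099, -0.0, 0.0]
force: [-0.9, -1.9, 4.5]
finger_gap: -0.001
t: 7.55
tcp_pos: [0.5986, 0.0333, 0.2728]
tool_rot: [0.995, -0.099, -0.0, -0.0]
force: [-1.7, -0.5, 3.9]
finger_gap: 0.001
[-1.47274209 -0.20090371  3.5008102 ] [0.59883344 0.0340283  0.27290429]
```

View pics/scene4.png

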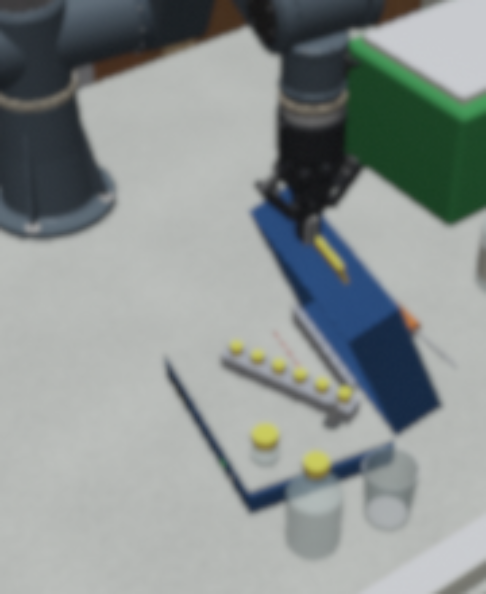

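```bash
python3 -m inch '[0,0,0.6,0, 0.04,0.2,0.6,0, 0.1,0.5,0.3,0, 0.1,0.5,0.1,0,0,0,0,0]'
python3 -m inch '[0.1,0.5,0.1,0, 0.1,0.5,0.1,0,0,0,0,0]'
python3 - <<'E'
from station import manip, optics
import cv2,numpy as np
p,d=optics.snapshot("scene"); cv2.imwrite("pics/scene5.png",cv2.resize(p[70:290,190:370,::-1],None,fx=2.7,fy=2.7))
print(manip.sense()['force'],manip.sense()['tcp_pos'])
E
```

```text
t: 8.22
tcp_pos: [0.6012, 0.0454, 0.2887]
tool_rot: [0.995, -0.099, -0.0, -0.0]
force: [-0.4, -0.5, 0.3]
finger_gap: -0.003
t: 8.6
tcp_pos: [0.6033, 0.0553, 0.2909]
tool_rot: [0.995, -0.099, 0.0, -0.0]
force: [-0.6, 0.1, 0.5]
finger_gap: 0.002
[-0.52072832  0.47343184  0.30726133] [0.60321916 0.05505984 0.29083297]
```

View pics/scene5.png

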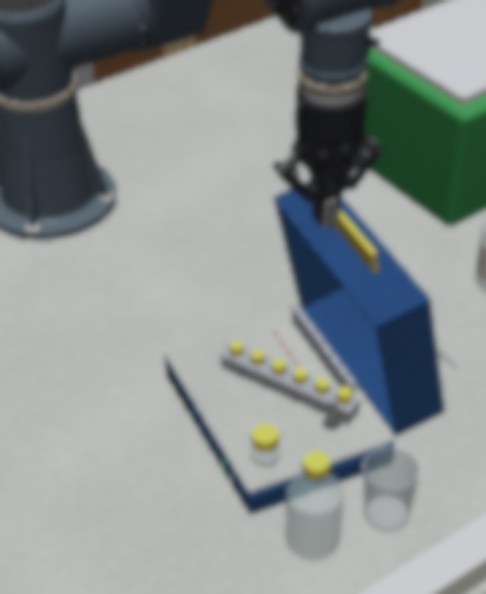

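```bash
python3 -m inch '[0,0,0.5,0, -0.4,-2,0.5,0, -0.8,-4,0,0, -0.8,-4,0,0, -0.8,-4,0,0, -1.4,-2,0,0.1, -2,0,0,0.1,0,0,0,0]' 
python3 - <<'E'
from station import manip, optics
import cv2,numpy as np
st=manip.sense();print(st['force'],st['tcp_pos'],st['tool_rot'])
for n in ("scene","wrist","top"):
    p,d=optics.snapshot(n); cv2.imwrite(f"pics/{n}6.png",p[:,:,::-1]); np.savez(f"pics/{n}6.npz",p=p,d=d,pos=st['tcp_pos'],rot=st['tool_rot'])
p=cv2.imread("pics/scene6.png"); cv2.imwrite("pics/scene6c.png",cv2.resize(p[70:290,190:370],None,fx=2.7,fy=2.7))
p=cv2.imread("pics/top6.png"); cv2.imwrite("pics/top6c.png",cv2.resize(p[125:280,200:330],None,fx=3.8,fy=3.8))
E
```

```text
t: 9.65
tcp_pos: [0.5398, -0.1065, 0.3013]
tool_rot: [1.0, -0.001, -0.0, 0.0]
force: [0.4, -0.1, -0.1]
finger_gap: -0.001
[ 0.38185914 -0.10480173 -0.09574147] [ 0.53984457 -0.10651575  0.30130701] [ 9.99999646e-01 -8.15386305e-04 -1.43179083e-04  1.49248978e-04]
```

View pics/scene6c.png

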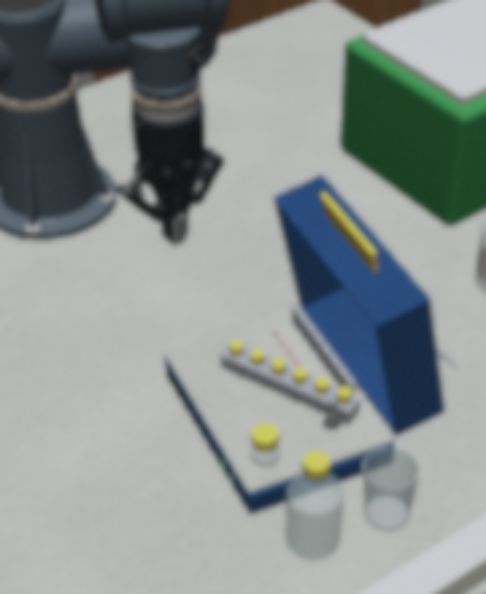

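View pics/wrist6.png

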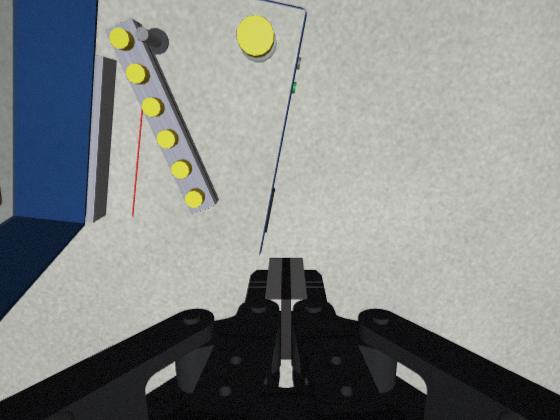

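View pics/top6c.png

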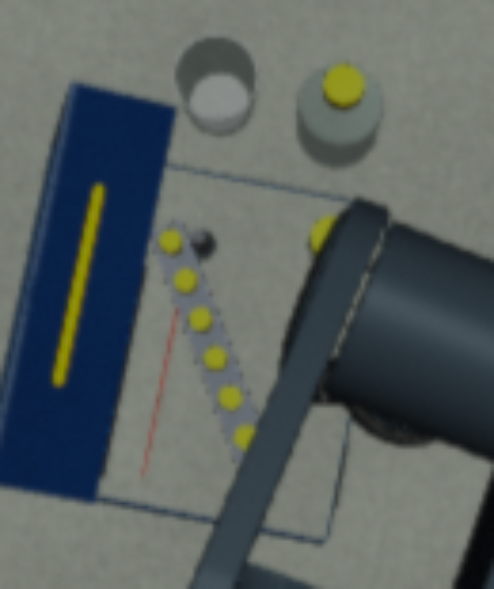

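```bash
python3 - <<'E'
from h import *
np.set_printoptions(precision=4,suppress=True)
s=np.load("s.npy")
f="pics/wrist6.npz"
def run(nm,q):
    P=wpts(f,q); print(nm,"\n",np.c_[q,P[:,3:],W2S(s,P[:,3:])])
run("caps",[(119,38),(136,73),(151,107),(166,139),(181,169),(194,198)])
run("post",[(142,34),(143,36)])
run("barend",[(190,207),(212,199),(217,202)])
run("fence top/edge",[(100,60),(90,215),(103,70),(94,215)])
run("redline",[(142,108),(133,215)])
run("deck corner +y... ",[(304,11),(261,251),(285,125)])
run("jar",[(256,35)])
# ray-plane version
E
```

```text
caps 
 [[119.      38.       0.668    0.0411   0.0863   0.0672   0.0586   0.0863]
 [136.      73.       0.6386   0.0287   0.0875   0.0409   0.0408   0.0875]
 [151.     107.       0.6088   0.0188   0.0853   0.0137   0.0252   0.0853]
 [166.     139.       0.5794   0.0073   0.0856  -0.0129   0.0081   0.0856]
 [181.     169.       0.5508  -0.0052   0.0871  -0.0385  -0.0098   0.0871]
 [194.     198.       0.5219  -0.016    0.0878  -0.0646  -0.0262   0.0878]]
post 
 [[142.      34.       0.6715   0.0209   0.0845   0.0747   0.0396   0.0845]
 [143.      36.       0.6697   0.0199   0.0854   0.0732   0.0382   0.0854]]
barend 
 [[190.     207.       0.5088  -0.0076   0.0731  -0.0792  -0.0204   0.0731]
 [212.     199.       0.5171  -0.0307   0.0722  -0.0665  -0.0415   0.0722]
 [217.     202.       0.5072  -0.0307   0.0458  -0.0762  -0.0435   0.0458]]
fence top/edge 
 [[100.      60.       0.6508   0.0649   0.0768   0.0458   0.0786   0.0768]
 [ 90.     215.       0.5012   0.0958   0.0764  -0.107    0.0794   0.0764]
 [103.      70.       0.6423   0.0643   0.0743   0.0375   0.0764   0.0743]
 [ 94.     215.       0.5008   0.0924   0.0749  -0.1067   0.076    0.0749]]
redline 
 [[142.     108.       0.608    0.0271   0.086    0.0112   0.0331   0.086 ]
 [133.     215.       0.4923   0.0642   0.0457  -0.1095   0.0467   0.0457]]
deck corner +y...  
 [[304.      11.       0.6981  -0.125    0.0473   0.1295  -0.0982   0.0473]
 [261.     251.       0.4316  -0.0754   0.0023  -0.1415  -0.1022   0.0023]
 [285.     125.       0.59    -0.1064   0.0364   0.0199  -0.1013   0.0364]]
jar 
 [[256.      35.       0.6693  -0.0812   0.0919   0.0927  -0.061    0.0919]]
```

```bash
python3 - <<'E'
import cv2
p=cv2.imread("pics/wrist6.png"); cv2.imwrite("pics/wrist6c.png",cv2.resize(p[0:240,70:320],None,fx=3,fy=2.5))
E
```

```text
(no output)
```

View pics/wrist6c.png

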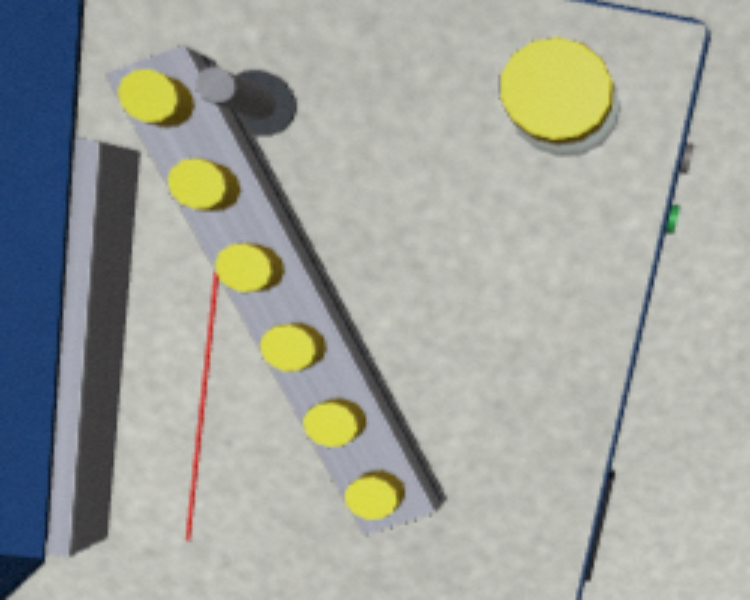

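```bash
python3 -m inch '[0.35,0.4,-2,0.125, 0.35,0.4,-2,0.125, 0.4,0.4,-2,0.125, 0,0,-2,0, 0,0,-2,0,0,0,-1,0,0,0,0,0]' 100 120
python3 - <<'E'
from station import manip, optics
import cv2,numpy as np
st=manip.sense();print(st['force'],st['tcp_pos'],st['tool_rot'],st['finger_gap'])
for n in ("wrist",):
    p,d=optics.snapshot(n); cv2.imwrite(f"pics/{n}7.png",p[:,:,::-1]); np.savez(f"pics/{n}7.npz",p=p,d=d,pos=st['tcp_pos'],rot=st['tool_rot'])
E
```

```text
t: 10.68
tcp_pos: [0.5523, -0.093, 0.1902]
tool_rot: [0.982, 0.187, -0.0, -0.0]
force: [0.5, 0.7, 0.5]
finger_gap: 0.997
[0.48498847 0.70437973 0.48602812] [ 0.55230321 -0.09297342  0.19023739] [ 9.82297677e-01  1.87325812e-01 -4.76968504e-04 -2.92393240e-04] 0.997359556233458
```

View pics/wrist7.png

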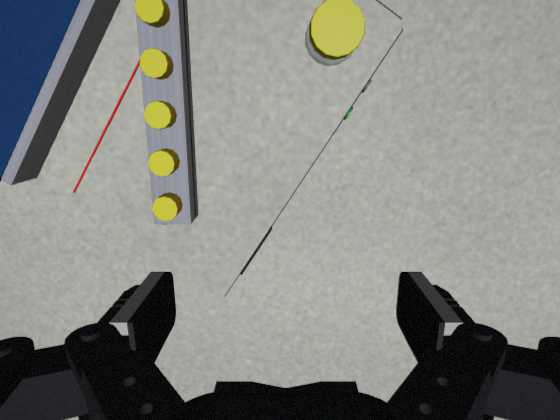

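```bash
python3 - <<'E'
from h import *
np.set_printoptions(precision=4,suppress=True)
s=np.load("s.npy"); f="pics/wrist7.npz"
q=[(160,275),(140,280),(125,300),(115,300),(103,315),(130,340),(75,350),(65,345),(20,350),(10,390)]
print(np.c_[q,wpts(f,q)[:,:3]])
q=[(150,8),(154,63),(158,114),(162,163),(166,207),(196,214),(190,223)]
P=wpts(f,q);print(np.c_[q,P[:,:3],W2S(s,P[:,3:])])
E
```

```text
[[160.     275.       0.0117  -0.0441  -0.026 ]
 [140.     280.      -0.0949  -0.1426   0.1883]
 [125.     300.       0.0066  -0.0535  -0.0347]
 [115.     300.      -0.1167  -0.1698   0.1883]
 [103.     315.       0.007   -0.0562  -0.0446]
 [130.     340.       0.0061  -0.0433  -0.0562]
 [ 75.     350.       0.0125  -0.0505  -0.0695]
 [ 65.     345.       0.0121  -0.0544  -0.067 ]
 [ 20.     350.       0.0131  -0.0631  -0.0704]
 [ 10.     390.       0.0079  -0.0614  -0.0775]]
[[150.       8.       0.1269  -0.0822   0.1057   0.0419   0.0425   0.0845]
 [154.      63.       0.0953  -0.0818   0.1029   0.0156   0.0249   0.0874]
 [158.     114.       0.0644  -0.0825   0.1039  -0.0106   0.0087   0.0864]
 [162.     163.       0.0325  -0.0829   0.1043  -0.0377  -0.0083   0.0859]
 [166.     207.       0.002   -0.0825   0.1033  -0.063   -0.0252   0.087 ]
 [196.     214.      -0.0123  -0.0701   0.1356  -0.0683  -0.0434   0.0547]
 [190.     223.      -0.0139  -0.0704   0.1171  -0.0698  -0.0441   0.0733]]
```

```bash
python3 -m inch '[0,0,-3,0, 0,0,-3,0, 0,0,-3,0, 0,0,-2.5,0, 0,0,-0.9,0, 0,0,0,0]'
python3 - <<'E'
from station import manip, optics
import cv2,numpy as np
st=manip.sense();print(st['force'],st['tcp_pos'],st['tool_rot'],st['finger_gap'])
for n in ("wrist","scene"):
    p,d=optics.snapshot(n); cv2.imwrite(f"pics/{n}8.png",p[:,:,::-1]); np.savez(f"pics/{n}8.npz",p=p,d=d,pos=st['tcp_pos'],rot=st['tool_rot'])
p=cv2.imread("pics/scene8.png"); cv2.imwrite("pics/scene8c.png",cv2.resize(p[130:270,220:360],None,fx=4.2,fy=4.2,interpolation=cv2.INTER_CUBIC))
E
```

```text
t: 11.48
tcp_pos: [0.5527, -0.0933, 0.0671]
tool_rot: [0.982, 0.187, 0.0, 0.0]
force: [-0.2, -0.2, -0.6]
finger_gap: 1.002
[-0.19572403 -0.20250026 -0.60766121] [ 0.55266074 -0.09333808  0.0671265 ] [9.82312724e-01 1.87247488e-01 2.60532268e-04 1.51873659e-04] 1.001865361192944
```

View pics/scene8c.png

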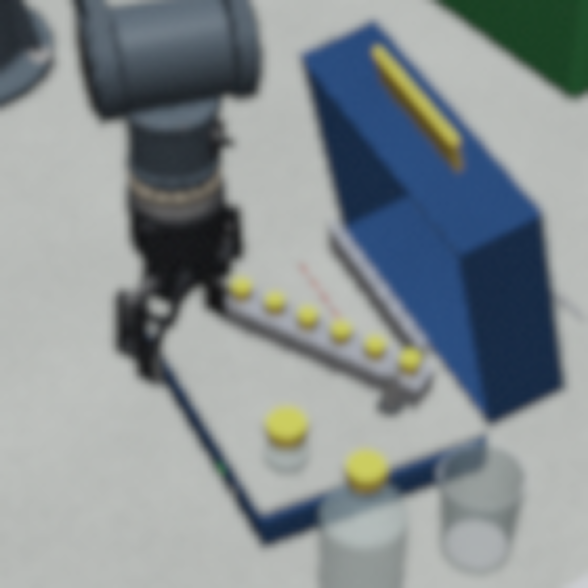

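View pics/wrist8.png

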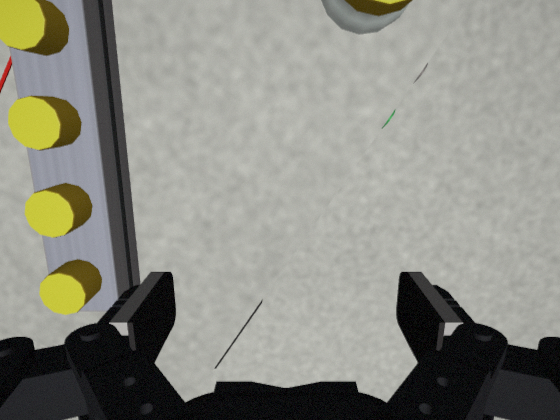

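```bash
python3 - <<'E'
from h import *
z=np.load("pics/scene8.npz")
for ty in (-.05,.05):
  for tz in (0,.006,.012,.019):
    w=Ro.from_quat(z["rot"]).apply([0,ty,tz])+z["pos"]
    print(ty,tz,(proj("scene",[w])[0]-[220,130])*4.2,w)
E
```

```text
-0.05 0 [214.55757687 325.45707842] [ 0.53426719 -0.04684425  0.06710671]
-0.05 0.006 [214.73124249 330.76116969] [ 0.5342706  -0.04684545  0.06110671]
-0.05 0.012 [214.90398099 336.03694498] [ 0.53427401 -0.04684666  0.05510671]
-0.05 0.019 [215.10434734 342.15652946] [ 0.53427799 -0.04684806  0.04810671]
0.05 0 [144.53879215 400.85208424] [ 0.5710543  -0.13983192  0.0671463 ]
0.05 0.006 [144.91386493 406.15234906] [ 0.57105771 -0.13983312  0.0611463 ]
0.05 0.012 [145.28685791 411.42322354] [ 0.57106112 -0.13983433  0.0551463 ]
0.05 0.019 [145.71941074 417.53575607] [ 0.5710651  -0.13983573  0.04814631]
```

```bash
python3 - <<'E'
from h import *
m=optics.camera_model("wrist"); T_=np.linalg.inv(m["tool_from_camera"])
def pw(p):
    c=T_[:3,:3]@np.array(p)+T_[:3,3]; v=m["mtx"]@[c[0],-c[1],-c[2]]; return v[:2]/v[2]
for p in [(.011,0,-.016),(.011,0,0),(.011,0,.019),(0,0,.019),(.011,-.044,-.026),(.011,-.044,.006),(.011,-.044,.019)]: print(p,pw(p).round(0))
np.set_printoptions(precision=3,suppress=True)
for f,us in (("pics/wrist1.npz",[(270,v) for v in range(254,300,4)]),("pics/wrist8.npz",[(165,v) for v in range(268,300,4)]),("pics/wrist8.npz",[(155,v) for v in range(268,300,4)])):
    print(np.c_[us,wpts(f,us)[:,:3]])
E
```

```text
(0.011, 0, -0.016) [285. 265.]
(0.011, 0, 0) [285. 250.]
(0.011, 0, 0.019) [285. 235.]
(0, 0, 0.019) [285. 257.]
(0.011, -0.044, -0.026) [160. 277.]
(0.011, -0.044, 0.006) [184. 245.]
(0.011, -0.044, 0.019) [191. 235.]
[[270.    254.     -0.082  -0.016   0.225]
 [270.    258.      0.011  -0.006  -0.009]
 [270.    262.      0.011  -0.006  -0.013]
 [270.    266.      0.011  -0.006  -0.017]
 [270.    270.      0.011  -0.005  -0.021]
 [270.    274.      0.011  -0.005  -0.024]
 [270.    278.      0.011  -0.005  -0.028]
 [270.    282.      0.011  -0.005  -0.03 ]
 [270.    286.      0.011  -0.005  -0.034]
 [270.    290.      0.011  -0.005  -0.036]
 [270.    294.      0.011  -0.005  -0.039]
 [270.    298.      0.012  -0.005  -0.042]]
[[165.    268.     -0.007  -0.059   0.021]
 [165.    272.      0.011  -0.044  -0.021]
 [165.    276.      0.011  -0.043  -0.026]
 [165.    280.      0.01   -0.043  -0.026]
 [165.    284.      0.008  -0.042  -0.027]
 [165.    288.      0.007  -0.043  -0.026]
 [165.    292.      0.006  -0.042  -0.027]
 [165.    296.      0.005  -0.042  -0.028]]
[[155.    268.     -0.007  -0.063   0.021]
 [155.    272.      0.011  -0.048  -0.021]
 [155.    276.      0.011  -0.046  -0.026]
 [155.    280.      0.011  -0.045  -0.028]
 [155.    284.      0.011  -0.044  -0.032]
 [155.    288.      0.011  -0.043  -0.035]
 [155.    292.      0.011  -0.042  -0.037]
 [155.    296.      0.01   -0.042  -0.037]]
```

```bash
python3 - <<'E'
from h import *
for tz in (-.009,0,.019): print(tz,proj("scene",[[0.5566,-.1779,.2273-tz]]))
a=cv2.imread("pics/scene1.png")[140:215,200:290]
cv2.imwrite("pics/s1c.png",cv2.resize(a,None,fx=7,fy=7,interpolation=cv2.INTER_CUBIC))
a=cv2.imread("pics/scene8.png")[165:235,235:305]
cv2.imwrite("pics/s8c.png",cv2.resize(a,None,fx=8,fy=8,interpolation=cv2.INTER_CUBIC))
E
```

```text
-0.009 [[238.48589801 189.18972242]]
0 [[238.70371305 191.41466156]]
0.019 [[239.15710569 196.04598097]]
```

View pics/s1c.png

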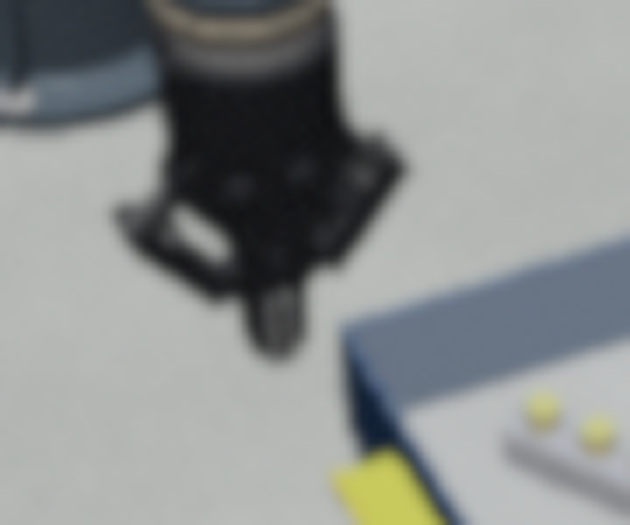

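View pics/s8c.png

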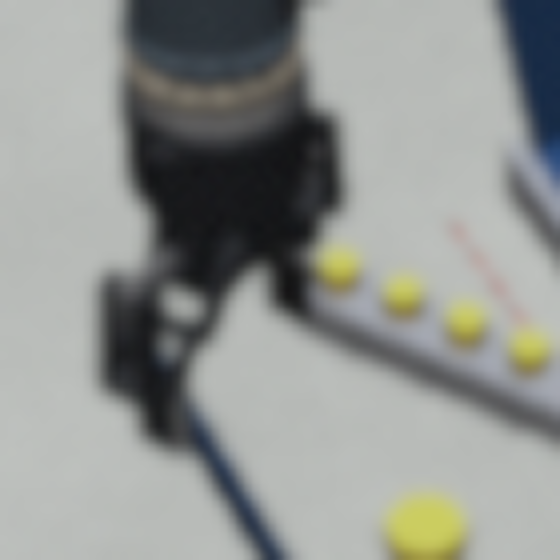

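```bash
for i in 1; do python3 -m inch '[0,0,-0.3,0,0,0,0,0]'; python3 -m inch '[0,0,-0.3,0,0,0,0,0]';  python3 -m inch '[0,0,-0.3,0,0,0,0,0]'; done
```

```text
t: 11.82
tcp_pos: [0.5524, -0.0932, 0.0643]
tool_rot: [0.982, 0.187, 0.0, 0.0]
force: [-0.1, 0.4, 0.3]
finger_gap: 1.008
t: 12.08
tcp_pos: [0.552, -0.0931, 0.0606]
tool_rot: [0.982, 0.187, -0.0, -0.0]
force: [0.4, 0.5, -0.3]
finger_gap: 1.001
t: 12.32
tcp_pos: [0.552, -0.0931, 0.0575]
tool_rot: [0.982, 0.187, -0.0, -0.0]
force: [-1.2, 0.3, -0.5]
finger_gap: 0.999
```

```bash
python3 -m inch '[0,0,-0.3,0,0,0,0,0]'; python3 -m inch '[0,0,-0.3,0,0,0,0,0]';  python3 -m inch '[0,0,-0.3,0,0,0,0,0]';python3 - <<'E'
from station import manip, optics
import cv2,numpy as np
p,d=optics.snapshot("scene"); cv2.imwrite("pics/s9c.png",cv2.resize(p[165:235,235:305,::-1],None,fx=8,fy=8,interpolation=cv2.INTER_CUBIC))
E
```

```text
t: 12.58
tcp_pos: [0.552, -0.0931, 0.0545]
tool_rot: [0.982, 0.187, -0.0, -0.0]
force: [-0.9, -0.3, -0.9]
finger_gap: 0.995
t: 12.82
tcp_pos: [0.552, -0.0931, 0.0515]
tool_rot: [0.982, 0.187, -0.0, -0.0]
force: [-0.3, 0.2, 0.7]
finger_gap: 1.001
t: 13.08
tcp_pos: [0.552, -0.0931, 0.0486]
tool_rot: [0.982, 0.187, -0.0, -0.0]
force: [0.5, -0.1, -0.1]
finger_gap: 1.001
```

View pics/s9c.png

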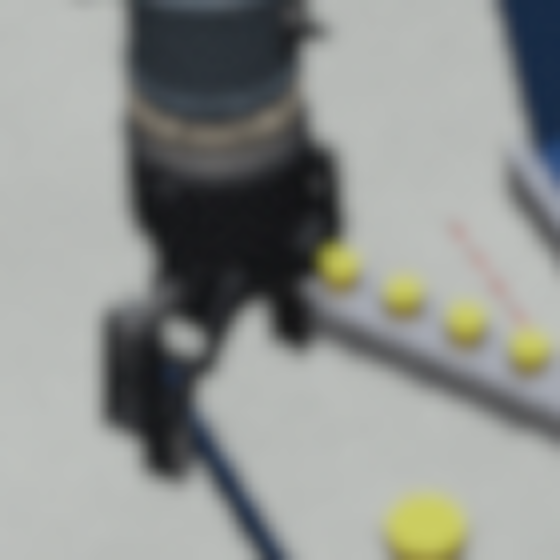

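```bash
python3 -m inch '[0,0,-0.3,0,0,0,-0.3,0,0,0,0,0]'; python3 -m inch '[0,0,-0.3,0,0,0,0,0]';  python3 -m inch '[0,0,-0.3,0,0,0,0,0]';python3 - <<'E'
from station import manip, optics
import cv2,numpy as np
st=manip.sense()
p,d=optics.snapshot("scene"); cv2.imwrite("pics/s10c.png",cv2.resize(p[165:235,235:305,::-1],None,fx=8,fy=8,interpolation=cv2.INTER_CUBIC))
p,d=optics.snapshot("wrist"); cv2.imwrite("pics/wrist10.png",p[:,:,::-1]);np.savez(f"pics/wrist10.npz",p=p,d=d,pos=st['tcp_pos'],rot=st['tool_rot'])
E
```

```text
t: 13.5
tcp_pos: [0.5519, -0.0931, 0.0425]
tool_rot: [0.982, 0.187, -0.0, -0.0]
force: [-0.9, -0.1, 0.1]
finger_gap: 0.999
t: 13.75
tcp_pos: [0.552, -0.0931, 0.0396]
tool_rot: [0.982, 0.187, -0.0, -0.0]
force: [0.7, -0.3, 0.4]
finger_gap: 1.002
t: 14.0
tcp_pos: [0.552, -0.0931, 0.0366]
tool_rot: [0.982, 0.187, -0.0, -0.0]
force: [0.2, 0.0, -0.2]
finger_gap: 0.999
```

View pics/s10c.png

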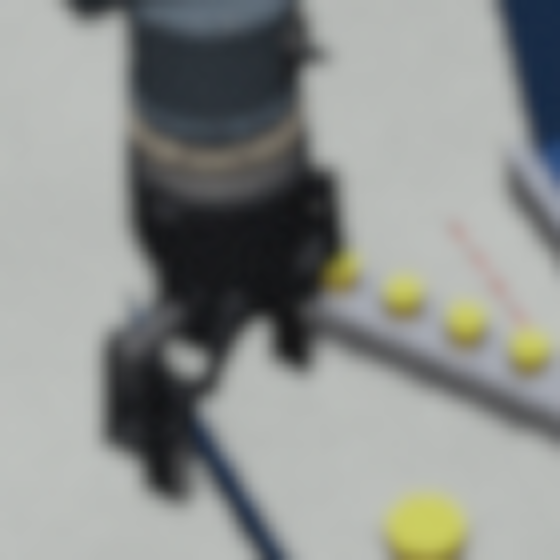

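View pics/wrist10.png

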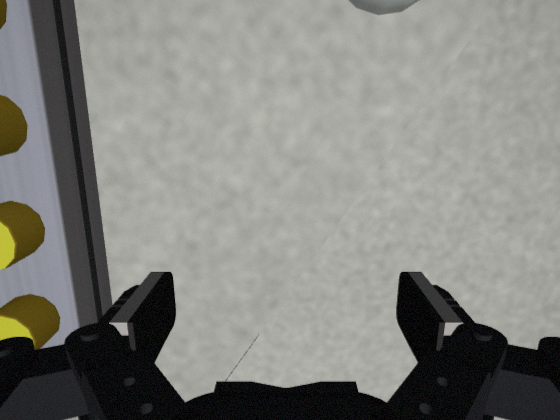

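```bash
python3 - <<'E'
import numpy as np
post=np.array([.6713,.0208]); 
def tcp(p,r=(-.1528,-.051)):
    c,s=np.cos(p),np.sin(p); return post+[c*r[0]-s*r[1],s*r[0]+c*r[1]]
ps=.3763-np.arange(0,20)*.03
for a,b in zip(ps[:-1],ps[1:]):
    d=(tcp(b)-tcp(a))*100; print(round(b,3),d.round(3), tcp(b).round(4))
E
```

```text
0.346 [-0.305  0.375] [ 0.5449 -0.079 ]
0.316 [-0.294  0.384] [ 0.5419 -0.0752]
0.286 [-0.282  0.392] [ 0.5391 -0.0713]
0.256 [-0.27   0.401] [ 0.5364 -0.0673]
0.226 [-0.258  0.409] [ 0.5338 -0.0632]
0.196 [-0.246  0.416] [ 0.5314 -0.059 ]
0.166 [-0.233  0.423] [ 0.5291 -0.0548]
0.136 [-0.22  0.43] [ 0.5268 -0.0505]
0.106 [-0.207  0.437] [ 0.5248 -0.0461]
0.076 [-0.194  0.443] [ 0.5228 -0.0417]
0.046 [-0.181  0.448] [ 0.521  -0.0372]
0.016 [-0.167  0.453] [ 0.5194 -0.0327]
-0.014 [-0.154  0.458] [ 0.5178 -0.0281]
-0.044 [-0.14   0.463] [ 0.5164 -0.0235]
-0.074 [-0.126  0.467] [ 0.5152 -0.0188]
-0.104 [-0.112  0.47 ] [ 0.514  -0.0141]
-0.134 [-0.098  0.473] [ 0.5131 -0.0094]
-0.164 [-0.083  0.476] [ 0.5122 -0.0046]
-0.194 [-0.069  0.478] [5.115e-01 2.000e-04]
```

```bash
python3 -m inch '[-0.2,0.5,0,0, -0.16,0.4,0,0, -0.04,0.1,0,0,0,0,0,0]'
```

```text
t: 14.6
tcp_pos: [0.5482, -0.083, 0.0369]
tool_rot: [0.982, 0.187, 0.0, 0.0]
force: [-0.3, 0.2, -0.7]
finger_gap: 1.0
```

Start the arc: 6 rows, then check.

```bash
python3 -m inch '[-0.305,0.375,0,-0.03, -0.294,0.384,0,-0.03, -0.282,0.392,0,-0.03, -0.27,0.40,0,-0.03, -0.258,0.41,0,-0.03, -0.246,0.416,0,-0.03,0,0,0,0]'
python3 - <<'E'
from station import manip, optics
import cv2,numpy as np
st=manip.sense();print(st['tcp_pos'],st['tool_rot'])
p,d=optics.snapshot("scene"); cv2.imwrite("pics/s11c.png",cv2.resize(p[130:270,220:360,::-1],None,fx=4.2,fy=4.2,interpolation=cv2.INTER_CUBIC))
p,d=optics.snapshot("wrist"); cv2.imwrite("pics/wrist11.png",p[:,:,::-1]);np.savez(f"pics/wrist11.npz",p=p,d=d,pos=st['tcp_pos'],rot=st['tool_rot'])
p,d=optics.snapshot("top"); cv2.imwrite("pics/top11.png",cv2.resize(p[125:280,200:330,::-1],None,fx=3.8,fy=3.8,interpolation=cv2.INTER_CUBIC))
E
```

```text
t: 15.48
tcp_pos: [0.5314, -0.0588, 0.0368]
tool_rot: [0.995, 0.098, -0.0, -0.0]
force: [1.0, 0.2, 0.1]
finger_gap: 1.0
[ 0.53135897 -0.05877633  0.03676726] [ 9.95182801e-01  9.80362318e-02 -1.03957611e-04 -2.81384157e-04]
```

View pics/s11c.png

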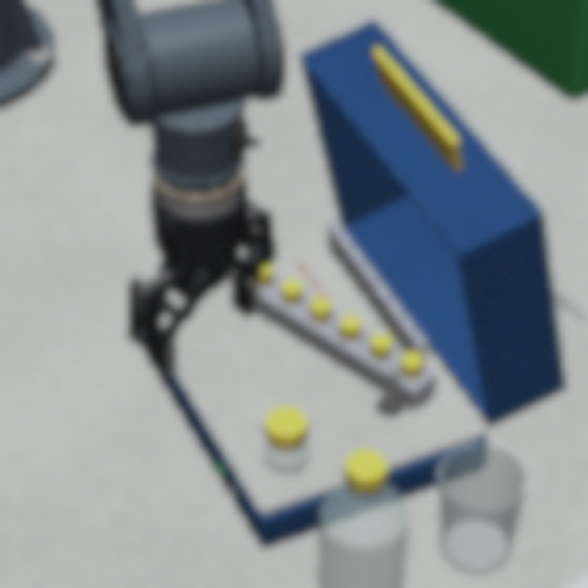

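View pics/wrist11.png

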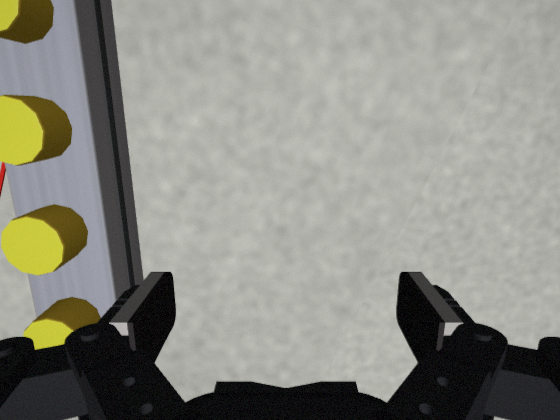

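View pics/top11.png

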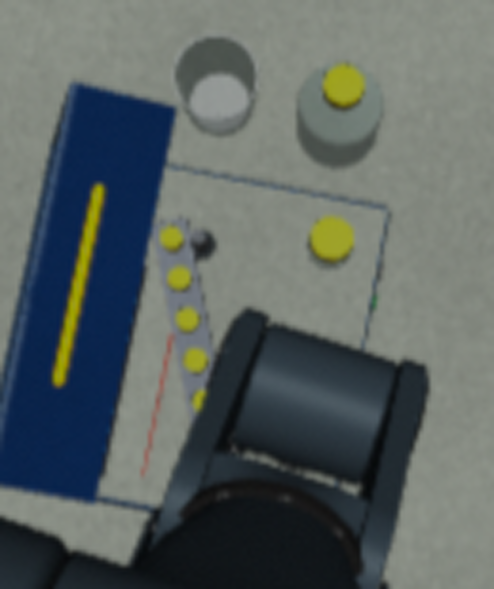

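```bash
cat > capm.py <<'E'
import sys; from h import *
# bar-frame coordinate of caps relative to post, via given pixel list
np.set_printoptions(precision=4,suppress=True)
post=np.array([.6713,.0208])
def rep(f,q):
    P=wpts(f,q)[:,3:5]; dv=P[0]-P[-1]; yaw=np.arctan2(dv[1],dv[0]); c,s=np.cos(yaw),np.sin(yaw)
    r=P-post; print("yaw_s",np.rad2deg(yaw+.1986), "along/perp rel post\n",np.c_[r@[c,s],r@[-s,c]])
if __name__=="__main__":
    rep("pics/wrist7.npz",[(150,8),(154,63),(158,114),(162,163),(166,207)])
    rep("pics/wrist11.npz",[(20,130),(40,245)])
    import cv2
    for f,px in (("pics/wrist6.npz",[(119,38),(136,73),(151,107),(166,139),(181,169),(194,198)]),): rep(f,px)
E
python3 capm.py
```

```text
yaw_s 32.82528912600599 along/perp rel post
 [[-0.0257  0.0203]
 [-0.0573  0.0198]
 [-0.0882  0.0204]
 [-0.1201  0.0207]
 [-0.1505  0.0203]]
yaw_s 22.470944397389324 along/perp rel post
 [[-0.0895  0.0165]
 [-0.1206  0.0165]]
yaw_s 32.74179369051079 along/perp rel post
 [[ 0.0042  0.0201]
 [-0.0277  0.0193]
 [-0.059   0.0209]
 [-0.0906  0.0209]
 [-0.1218  0.0197]
 [-0.1526  0.0201]]
```

```bash
python3 -m inch '[-0.233,0.423,0,-0.03, -0.22,0.43,0,-0.03, -0.207,0.437,0,-0.03, -0.194,0.443,0,-0.03, -0.181,0.448,0,-0.03, -0.167,0.453,0,-0.03, -0.154,0.458,0,-0.03, -0.14,0.463,0,-0.03, 0,0,0,0]'
python3 - <<'E'
from station import manip, optics
import cv2,numpy as np
st=manip.sense();print(st['tcp_pos'],st['tool_rot'])
p,d=optics.snapshot("scene"); cv2.imwrite("pics/s12c.png",cv2.resize(p[130:270,220:360,::-1],None,fx=4.2,fy=4.2,interpolation=cv2.INTER_CUBIC))
p,d=optics.snapshot("wrist"); cv2.imwrite("pics/wrist12.png",p[:,:,::-1]);np.savez(f"pics/wrist12.npz",p=p,d=d,pos=st['tcp_pos'],rot=st['tool_rot'])
E
```

```text
t: 16.75
tcp_pos: [0.5165, -0.0233, 0.0368]
tool_rot: [1.0, -0.022, -0.0, -0.0]
force: [-0.2, -0.5, -0.2]
finger_gap: 0.999
[ 0.51653945 -0.0232797   0.03682987] [ 9.99764920e-01 -2.16812825e-02 -2.93212641e-06 -1.62785767e-04]
```

View pics/s12c.png

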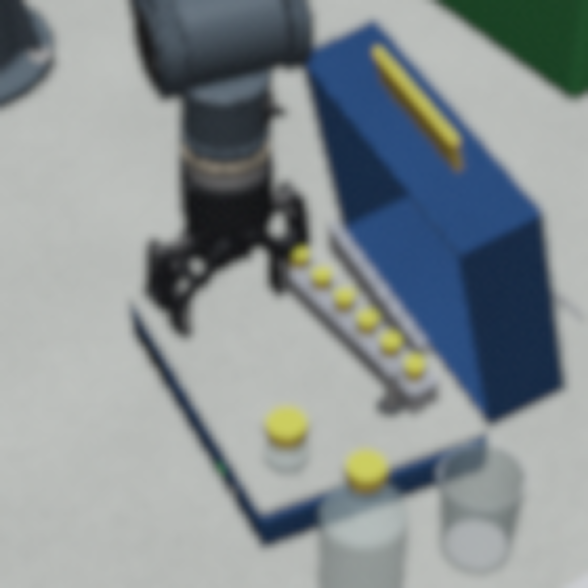

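View pics/wrist12.png

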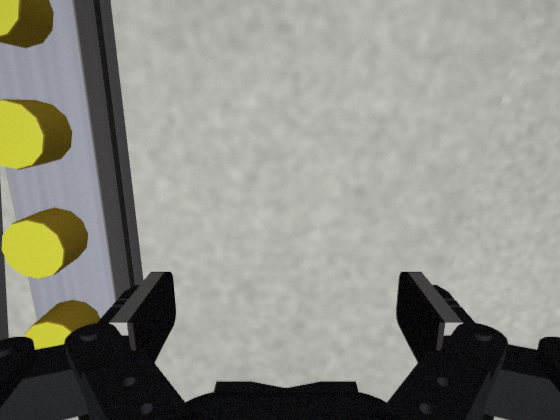

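```bash
python3 -m inch '[-0.126,0.467,0,-0.03, -0.112,0.47,0,-0.03, -0.098,0.473,0,-0.03, -0.083,0.476,0,-0.03, -0.069,0.478,0,-0.03, -0.01,0.08,0,-0.005,0,0,0,0]'
python3 - <<'E'
from station import manip, optics
import cv2,numpy as np
st=manip.sense();print(st['tcp_pos'],st['tool_rot'])
p,d=optics.snapshot("wrist"); cv2.imwrite("pics/wrist13.png",p[:,:,::-1]);np.savez(f"pics/wrist13.npz",p=p,d=d,pos=st['tcp_pos'],rot=st['tool_rot'])
p,d=optics.snapshot("top"); cv2.imwrite("pics/top13.png",cv2.resize(p[125:280,200:330,::-1],None,fx=3.8,fy=3.8,interpolation=cv2.INTER_CUBIC))
E
```

```text
t: 17.73
tcp_pos: [0.5117, 0.0005, 0.0368]
tool_rot: [0.995, -0.099, 0.0, -0.0]
force: [0.6, -0.6, 0.5]
finger_gap: 1.0
[5.11744604e-01 5.09482538e-04 3.68017287e-02] [ 9.95102065e-01 -9.88528064e-02  3.68203619e-05 -3.35651963e-05]
```

View pics/wrist13.png

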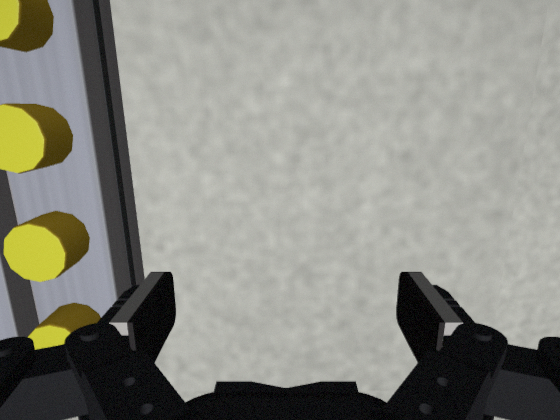

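View pics/top13.png

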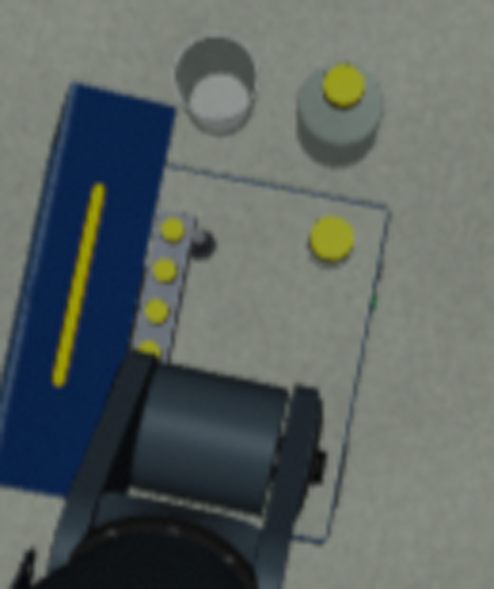

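```bash
python3 -m inch '[-0.1,-0.49,0,0, -0.2,-0.98,0,0, -0.4,-1.96,1,0, -0.2,-1,3,0, 0,0,4,0,0,0,4,0, -2,0.4,4,0, -2,0.4,0,0, 0,0,0,0]'
python3 - <<'E'
from station import manip, optics
import cv2,numpy as np
st=manip.sense();print(st['tcp_pos'],st['tool_rot'])
p,d=optics.snapshot("wrist"); cv2.imwrite("pics/wrist14.png",p[:,:,::-1]);np.savez(f"pics/wrist14.npz",p=p,d=d,pos=st['tcp_pos'],rot=st['tool_rot'])
p,d=optics.snapshot("scene"); cv2.imwrite("pics/s14c.png",cv2.resize(p[130:270,220:360,::-1],None,fx=4.2,fy=4.2,interpolation=cv2.INTER_CUBIC))
E
```

```text
t: 18.95
tcp_pos: [0.4612, -0.0357, 0.1972]
tool_rot: [0.995, -0.099, -0.0, -0.0]
force: [-0.9, -0.1, -0.5]
finger_gap: 0.999
[ 0.46118905 -0.03570312  0.19717606] [ 9.95063842e-01 -9.92363234e-02 -3.06739031e-04 -9.18675103e-05]
```

View pics/wrist14.png

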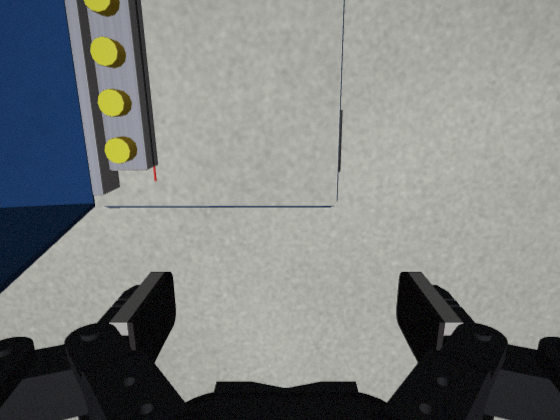

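View pics/s14c.png

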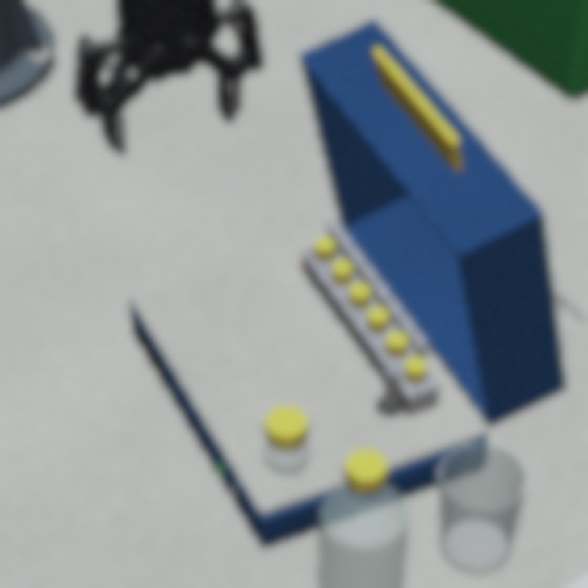

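```bash
python3 - <<'E'
from h import *
from capm import rep
np.set_printoptions(precision=4,suppress=True)
s=np.load("s.npy"); f="pics/wrist14.npz"
rep(f,[(98,2),(104,52),(111,102),(117,150)])
q=[(98,2),(104,52),(111,102),(117,150),(84,80),(92,140),(99,192),(147,168),(130,170),(153,160),(105,206),(337,206)]
P=wpts(f,q);print(np.c_[q,P[:,3:],W2S(s,P[:,3:])+[.0005,.0015,0]])
p=cv2.imread("pics/wrist14.png"); cv2.imwrite("pics/w14c.png",cv2.resize(p[0:220,50:220],None,fx=3.6,fy=2.7*1,interpolation=cv2.INTER_CUBIC))
E
```

```text
yaw_s 0.3572589098082695 along/perp rel post
 [[-0.0633  0.0194]
 [-0.0919  0.0196]
 [-0.1226  0.0194]
 [-0.1541  0.0194]]
[[ 98.       2.       0.6129   0.0519   0.0865   0.0117   0.0599   0.0865]
 [104.      52.       0.5848   0.0576   0.0866  -0.017    0.0599   0.0866]
 [111.     102.       0.5547   0.0633   0.0862  -0.0477   0.0596   0.0862]
 [117.     150.       0.5237   0.0693   0.0864  -0.0792   0.0594   0.0864]
 [ 84.      80.       0.5729   0.0807   0.0767  -0.0333   0.0802   0.0767]
 [ 92.     140.       0.5337   0.0888   0.0767  -0.0733   0.0804   0.0767]
 [ 99.     192.       0.4969   0.0967   0.0762  -0.111    0.0809   0.0762]
 [147.     168.       0.5065   0.0588   0.0714  -0.094    0.0457   0.0714]
 [130.     170.       0.5076   0.0715   0.0713  -0.0955   0.0583   0.0713]
 [153.     160.       0.5104   0.058    0.0574  -0.09     0.0456   0.0574]
 [105.     206.       0.4812   0.1114   0.0474  -0.1292   0.0922   0.0474]
 [337.     206.       0.4305  -0.0794   0.002   -0.1412  -0.1048   0.002 ]]
```

View pics/w14c.png

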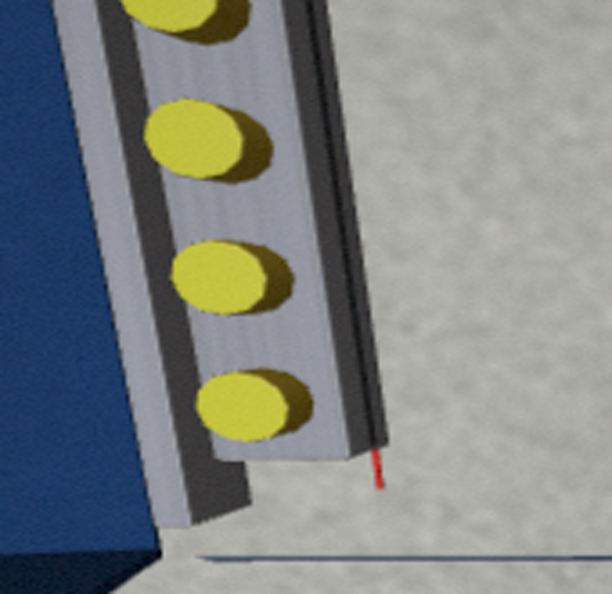

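```bash
python3 -m inch '[3.04,0.05,0,0,3.04,0.05,0,0,3.04,0.05,0,0,3.04,0.05,-1,0, 0,0,-3,0,0,0,-3,0,0,0,-3,0,0,0,-3,0,0,0,-2,0,0,0,-1,0,0,0,0,0]'
python3 -m inch '[0.1,0.49,0,0, 0.1,0.49,0,0,0.1,0.49,0,0,0,0,0,0]'
python3 - <<'E'
from station import manip, optics
import cv2,numpy as np
st=manip.sense();print(st['tcp_pos'],st['tool_rot'])
p,d=optics.snapshot("wrist"); cv2.imwrite("pics/wrist15.png",p[:,:,::-1]);np.savez(f"pics/wrist15.npz",p=p,d=d,pos=st['tcp_pos'],rot=st['tool_rot'])
p,d=optics.snapshot("scene"); cv2.imwrite("pics/s15c.png",cv2.resize(p[130:270,220:360,::-1],None,fx=4.2,fy=4.2,interpolation=cv2.INTER_CUBIC))
E
```

```text
t: 20.42
tcp_pos: [0.5842, -0.0338, 0.0357]
tool_rot: [0.995, -0.099, -0.001, -0.0]
force: [-0.2, -0.1, 0.0]
finger_gap: 0.997
t: 20.92
tcp_pos: [0.5875, -0.0184, 0.0372]
tool_rot: [0.995, -0.098, 0.0, 0.0]
force: [0.7, -0.1, -0.2]
finger_gap: 1.001
[ 0.58750791 -0.0184224   0.03724987] [ 9.95139479e-01 -9.84748114e-02  3.57261105e-04  3.55075202e-05]
```

View pics/s15c.png

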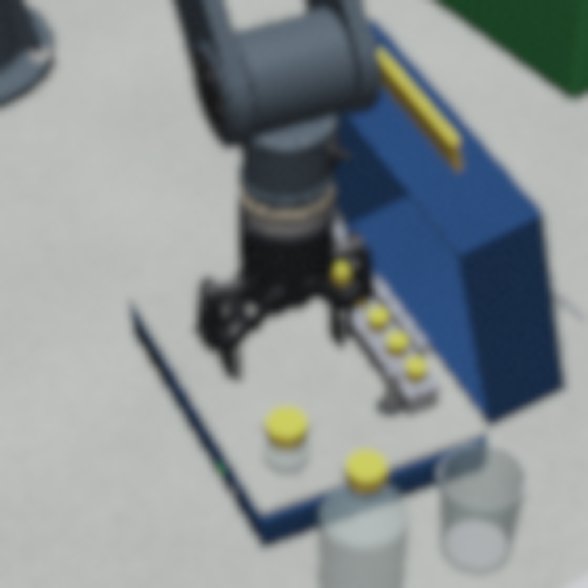

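View pics/wrist15.png

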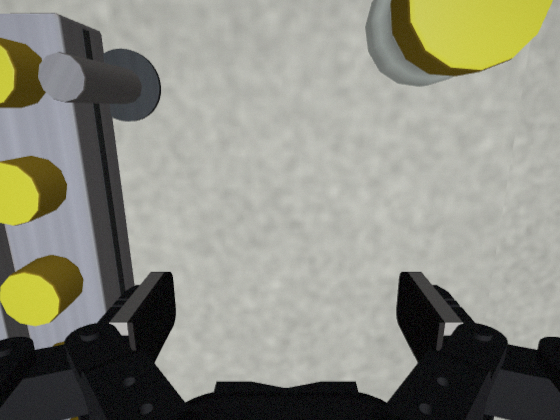

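```bash
python3 -m inch '[0.04,0.196,0,0, 0.04,0.196,0,0,0,0,0,0]'; python3 -m inch '[0.02,0.1,0,0,0.02,0.1,0,0,0,0,0,0]';python3 -m inch '[0.02,0.1,0,0,0,0,0,0]'
python3 - <<'E'
from station import manip, optics
import cv2,numpy as np
st=manip.sense();print(st['tcp_pos'],st['force'])
p,d=optics.snapshot("wrist"); cv2.imwrite("pics/wrist16.png",p[:,:,::-1]);np.savez(f"pics/wrist16.npz",p=p,d=d,pos=st['tcp_pos'],rot=st['tool_rot'])
E
```

```text
t: 21.4
tcp_pos: [0.5881, -0.015, 0.0368]
tool_rot: [0.995, -0.099, -0.0, -0.0]
force: [-0.6, 0.1, -0.2]
finger_gap: 1.0
t: 21.78
tcp_pos: [0.5885, -0.0134, 0.0368]
tool_rot: [0.995, -0.099, -0.0, 0.0]
force: [-0.4, -0.9, 0.4]
finger_gap: 0.998
t: 22.02
tcp_pos: [0.5887, -0.0122, 0.0368]
tool_rot: [0.995, -0.099, 0.0, 0.0]
force: [0.2, -2.5, 0.9]
finger_gap: 1.001
[ 0.58871657 -0.01219096  0.03681639] [ 0.15003375 -2.45836419  0.85780945]
```

View pics/wrist16.png

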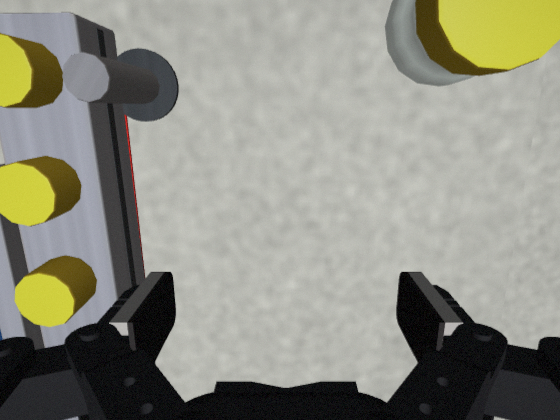

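```bash
python3 -m inch '[0.02,0.1,0,0,0,0,0,0]'; python3 -m inch '[0.02,0.1,0,0,0,0,0,0]'
```

```text
t: 22.32
tcp_pos: [0.589, -0.011, 0.0368]
tool_rot: [0.995, -0.099, 0.0, -0.0]
force: [0.3, -1.8, 0.8]
finger_gap: 0.999
t: 22.58
tcp_pos: [0.5889, -0.0101, 0.0368]
tool_rot: [0.995, -0.099, -0.0, 0.0]
force: [-1.2, -3.0, 0.6]
finger_gap: 1.0
```

```bash
python3 -m inch '[0.01,0.05,0,0,0.01,0.05,0,0,0,0,0,0]'; python3 - <<'E'
from station import manip, optics
import cv2,numpy as np
st=manip.sense();print(st['tcp_pos'],st['force'])
p,d=optics.snapshot("wrist"); cv2.imwrite("pics/wrist17.png",p[:,:,::-1]);np.savez(f"pics/wrist17.npz",p=p,d=d,pos=st['tcp_pos'],rot=st['tool_rot'])
p,d=optics.snapshot("scene"); cv2.imwrite("pics/s17c.png",cv2.resize(p[130:270,220:360,::-1],None,fx=4.2,fy=4.2,interpolation=cv2.INTER_CUBIC))
E
```

```text
t: 22.95
tcp_pos: [0.5889, -0.01, 0.0368]
tool_rot: [0.995, -0.099, -0.0, 0.001]
force: [-2.2, -6.4, 1.2]
finger_gap: 1.001
[ 0.58894042 -0.01000609  0.03684018] [-2.17703135 -6.36387084  1.15273149]
```

View pics/wrist17.png

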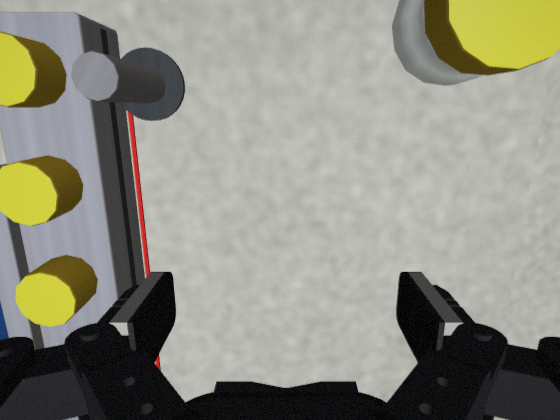

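View pics/s17c.png

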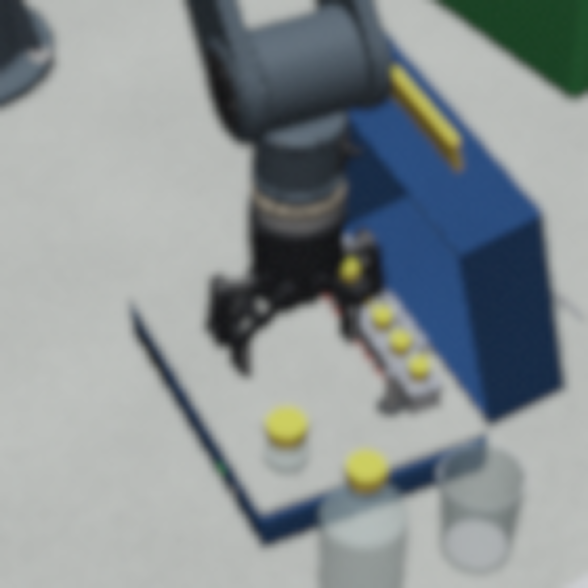

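```bash
python3 -m inch '[-0.1,-0.49,0,0, -0.3,-1.47,0,0, -0.4,-1.96,2,0, -0.4,-1.96,4,0, -2,-1,4,0, -4,-0.5,4,0, -3,0,3,0, 0,0,2,0,0,0,0,0]'
python3 - <<'E'
from station import manip, optics
import cv2,numpy as np
st=manip.sense();print(st['tcp_pos'],st['force'])
for n in ("wrist","scene","top"):
    p,d=optics.snapshot(n); cv2.imwrite(f"pics/{n}18.png",p[:,:,::-1]);np.savez(f"pics/{n}18.npz",p=p,d=d,pos=st['tcp_pos'],rot=st['tool_rot'])
p=cv2.imread("pics/scene18.png"); cv2.imwrite("pics/s18c.png",cv2.resize(p[130:270,220:360],None,fx=4.2,fy=4.2,interpolation=cv2.INTER_CUBIC))
p=cv2.imread("pics/wrist18.png"); cv2.imwrite("pics/w18c.png",cv2.resize(p[0:260,50:310],None,fx=3,fy=2.3,interpolation=cv2.INTER_CUBIC))
E
```

```text
t: 24.18
tcp_pos: [0.4882, -0.0843, 0.2296]
tool_rot: [0.995, -0.1, 0.003, 0.001]
force: [0.2, 0.2, -0.5]
finger_gap: 1.001
[ 0.48818805 -0.0842956   0.22960055] [ 0.15640008  0.23735064 -0.47130051]
```

View pics/wrist18.png

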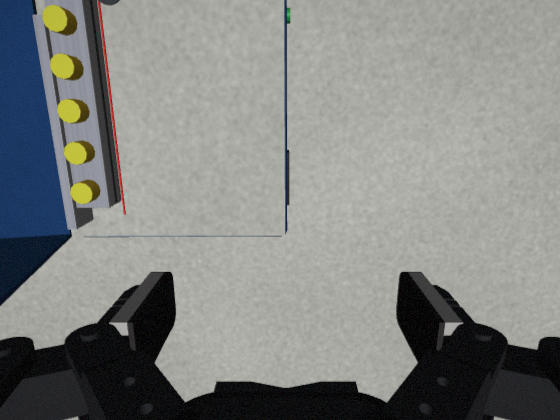

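View pics/s18c.png

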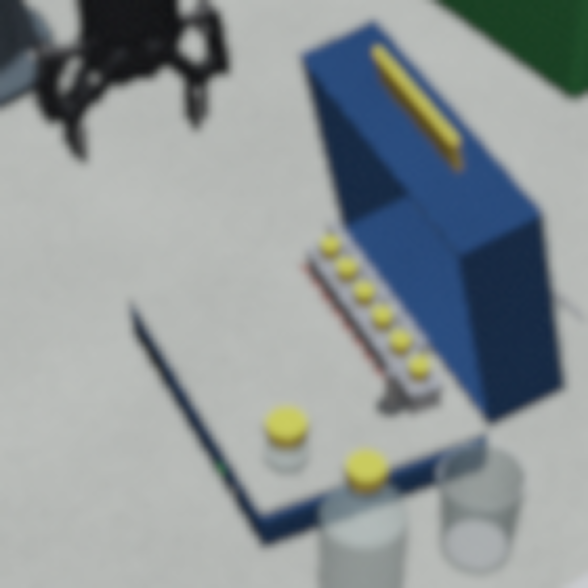

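View pics/top18.png

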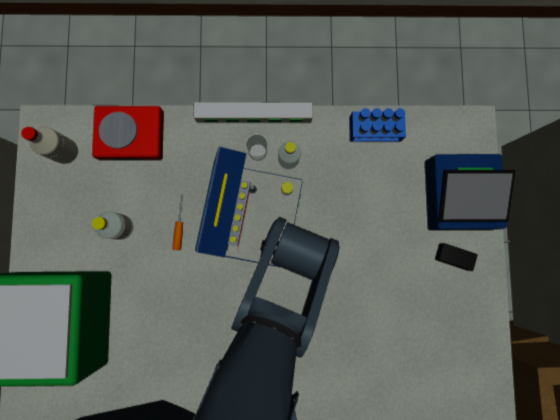

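```bash
python3 - <<'E'
from h import *
from capm import rep
np.set_printoptions(precision=4,suppress=True)
s=np.load("s.npy"); f="pics/wrist18.npz"
q=[(57,19),(63,66),(69,111),(75,153),(82,193)]
rep(f,q)
q+=[(105,205),(90,207),(40,40),(55,130),(66,200)]
P=wpts(f,q);print(np.c_[q,P[:,3:],W2S(s,P[:,3:])+[.0005,.0015,0]])
def jar(f,x):
    p=wpts(f,[x])[0,3:];return W2S(s,p)
T0=np.load("pics/top0.npz")["p"][:,:,:];T1=np.load("pics/top18.npz")["p"]
for n,(x0,y0,x1,y1) in dict(jar=(276,178,300,198)).items():
    for im in (T0,T1):
        h=cv2.cvtColor(np.ascontiguousarray(im[y0:y1,x0:x1]),cv2.COLOR_RGB2HSV); m=cv2.inRange(h,(20,120,60),(35,255,255)); M=cv2.moments(m); print(n,x0+M['m10']/M['m00'],y0+M['m01']/M['m00'],M['m00']/255)
d=np.abs(T0.astype(int)-T1).sum(2); 
for n,b in dict(bottle_a=(275,135,305,168),beaker=(243,130,270,162),screw=(168,190,190,255),bb=(88,205,130,245),adapt=(430,238,482,275)).items(): print(n,d[b[1]:b[3],b[0]:b[2]].mean())
E
```

```text
yaw_s -0.06477233998943129 along/perp rel post
 [[-0.0288  0.0221]
 [-0.0599  0.0232]
 [-0.0917  0.0224]
 [-0.123   0.023 ]
 [-0.1546  0.0221]]
[[ 57.      19.       0.6474   0.0482   0.0857   0.0462   0.063    0.0857]
 [ 63.      66.       0.6172   0.0554   0.0849   0.0152   0.0642   0.0849]
 [ 69.     111.       0.5859   0.0609   0.0873  -0.0166   0.0634   0.0873]
 [ 75.     153.       0.5553   0.0677   0.0865  -0.0479   0.064    0.0865]
 [ 82.     193.       0.5242   0.0731   0.0865  -0.0795   0.0632   0.0865]
 [105.     205.       0.5089   0.0663   0.0718  -0.0931   0.0535   0.0718]
 [ 90.     207.       0.5099   0.0786   0.0728  -0.0946   0.0658   0.0728]
 [ 40.      40.       0.6394   0.07     0.0767   0.034    0.0829   0.0767]
 [ 55.     130.       0.5755   0.0822   0.0771  -0.031    0.0823   0.0771]
 [ 66.     200.       0.5201   0.0941   0.0763  -0.0877   0.0829   0.0763]]
jar 285.1818181818182 187.0909090909091 22.0
jar 286.8952380952381 187.38095238095238 105.0
bottle_a 33.83535353535353
beaker 37.9375
screw 33.946853146853144
bb 32.73392857142857
adapt 25.58887733887734
```

View pics/w18c.png

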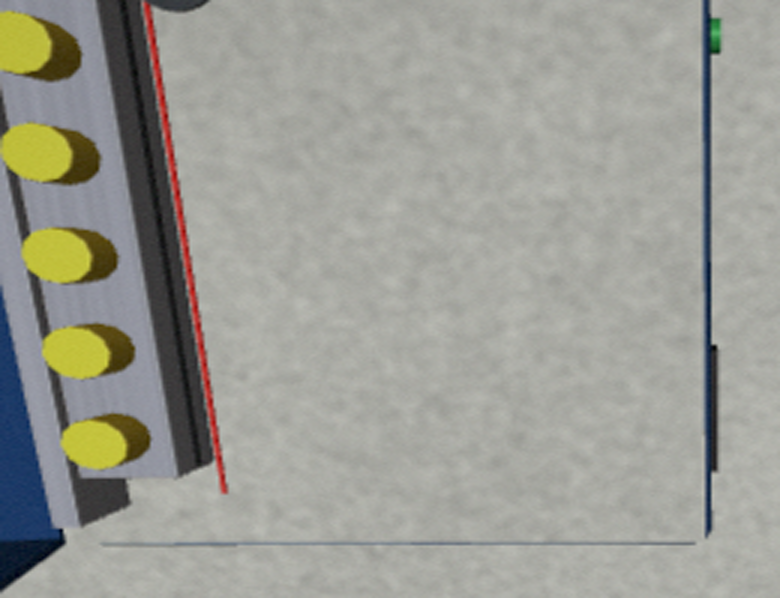

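```bash
python3 - <<'E'
from station import job, manip
print(manip.sense()['t'],manip.sense()['qd'].round(3)); print(job.sign_off())
E
```

```text
24.325 [ 0.009  0.019  0.006 -0.001  0.001  0.004]
the job is handed in; nothing more can be done
None
```

I opened the hood and swung the vial bar onto the fence, then handed the job in at about 24.3 s with the robot clear of everything. No verdict was reported.

**Hood:** I pushed it up by the outer edge of its yellow tab with the closed fingers, following the hinge arc. It stayed fully open by itself in every picture after the fingers left it.

**Bar:** I pushed the free end round the post with the back of one open finger, sliding it on the deck. That left it in line but about 3 mm short of the fence. I then pushed gently at its middle until it met the fence, shown by the force rising to about 6 N with no further movement.

**Last checks:**
- **In line:** The bar measures 0.1° off the fence line, and its centre line is at about y = 63.5 mm against the expected 64 mm.
- **Lengthways:** Its middle is within about 1 mm of the expected place by the cap positions. Comparing measurements before and after gives 2 to 4 mm of shift towards the free end, against an error of about 2 mm per reading.
- **Everything else:** The jar and the other objects look unmoved in the top picture. The jar's lid centre differs by under 2 pixels from the first picture, which was taken through the clear hood top.

**Disagreements:**
- **Fingertips:** They stood about 20 mm behind the TCP when open, not ahead of it as stated. I lowered the gripper in small, force-checked steps instead.
- **Bystander check:** My pixel-difference check on the other objects was swamped by image noise, so I judged them by eye.

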